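# Press a seized punch out of a disc-cutter die with a drift rod

## Task

A cutting punch has seized in the big hole of the disc-cutter die that is clamped in the vise. Take the thick brass rod from the wooden stand, feel its end into that hole without ever bearing on the die with more than about 45 N, and press steadily until the punch comes out below and drops into the tray. Then stand the rod back in a hole of the stand, let go, and leave the other tools in the stand and the glass jar where they are.

Things in the scene. Friction and masses are not known exactly. Their poses are not given: they have to be found in the camera images.
- vise: Fixed bench vise holding the die. Origin on the bench at the middle of the jaws; x across the jaws' width, y from the screw end to the fixed jaw, z up. The die is a steel block 80 mm in x, 64 mm in y, 36 mm high, pierced from above by five holes; its upper face is 110 mm, its underside 74 mm above the bench. The jaws end 6 mm below the upper face; nothing stands above it.
- die_face (a point): Point over the middle of the jaws at the level of the die's upper face (axes as the vise). The big hole's centre is on that face at y = 0 and somewhere from 3 to 25 mm towards +x of this point: the die was clamped by eye anywhere along the jaws and is not tracked, so the hole must be felt for or seen. It is 17 mm across, upright, sharp-edged, right through; the other holes are 6 to 12 mm.
- tray_floor (a point): Centre of the floor of the open aluminium tray under the die (inside 126 mm in x, 44 mm in y; floor 16 mm above the bench, 58 mm below the die), axes as the vise. The seized punch will fall into it: a steel cylinder 16 mm across and 40 mm long, not tracked. The tray bears no weight until then.
- die_underside (a point): The same point at the level of the die's underside, 36 mm below die_face. The punch's upper end is met in the big hole 6 to 14 mm below the upper face. Friction holds the punch: a steady push of about 8 to 17 N (it varies) moves it, easing in the last few mm; it stays where the push stops. It drops once its upper end reaches the underside.
- drift_center (a point): Middle of the drift, the thick brass rod: straight, flat-ended, 15.5 mm across, 120 mm long, z its axis, about 0.17 kg. It stands upright in one of the stand's holes (which one varies), its upper 90 mm free. It fits the die's big hole with 0.75 mm to spare all round.
- drift_tip (a point): Centre of the drift's lower end, 60 mm below drift_center.
- stand_floor (a point): Middle of the tool stand at the depth of its hole floors (15 mm above the bench); y along the row, z up. The stand is a fixed beech block 60 mm in x, 190 mm in y, 45 mm high, with four holes 20 mm across and 30 mm deep at y = -66, -22, 22 and 66 mm. Three hold tools; the one at y = 66 mm starts empty. The rod may go back in any free hole.
- thin_rod_center (a point): Middle of the thin brass rod (9 mm across, 120 mm long) standing in another hole of the stand; not for this job.
- dapping_center (a point): 50 mm above the foot of the steel dapping punch (12 mm shank, 20 mm ball on top, 106 mm tall) standing in another hole of the stand; not for this job.
- jar_center (a point): Middle of a glass jar with a cork lid (56 mm across, 75 mm high) on the bench; not for this job.
Things that resemble listed ones, but are neither listed nor needed, are in the scene too. Of the things like the part that bears stand_floor, leave any that is black; of the rest the smaller one is meant.

How it is judged:
By the outcome, as a careful person would: the job done as asked, in the order asked, and still so for the second after the job is handed in, with the robot touching nothing.
It also fails if it takes over 72 s, if anything falls off the work surface, if the arm or the gripper's body presses on something with over 40 N, if the wrist force passes 120 N, or if a joint passes its speed limit or range.

## Robot

A 6-joint arm with a two-finger parallel gripper is mounted at the origin on the work surface. World frame = base frame: x ahead of the robot, y to its left, z up, the work surface at z = 0. Lengths are in mm, angles in degrees, forces in N, time in s.
With the tool pointing down it reaches from about 350 to 850 mm from the base axis. Payload 8.1 kg.
Tool frame: the origin (TCP) lies at the very end of the fingers, on their centre line; the grasp point (between the pads) lies 19 mm behind it; z points along the fingers, y is the direction in which the jaws open and shut (so a half turn about z gives the same grasp; the last joint's range is limited). The gripper opens to 85 mm and grips with 20 to 120 N. Pads are 22 mm wide; open, the fingers measure 114 mm over their backs; the gripper's body (76 mm by 85 mm) begins 54 mm behind the grasp point. The pads swing forward as they close: fully open they stand 13 mm farther back than shut.
Start: joints at [-68.549, 7.471, 85.268, -0, 87.261, -4.893], TCP at [266.281, -537.68, 231.292] pointing down, gripper open.
Joint ranges: [-169.43, 169.43], [-51.17, 129.36], [1.28, 143.12], [-76.62, 256.62], [0, 156.53], [-152.29, 152.29]. Speed limits (degrees/s): [136.94, 136.94, 159.86, 180, 180, 180].

## Interface

Orientations are given as [roll, pitch, yaw] about the fixed x, y, z axes, in that order (R = Rz(yaw) Ry(pitch) Rx(roll)).
In Python, from bench import r gives the robot as it stands.
- The arm moves only by the shell command python3 -m jog 'ROWS' [OPENING] [FORCE]. ROWS is JSON, a list of rows, each a list of 6 numbers: the shift along the tool's x, y, z normalised to -1 to 1, where 1 is 0.25 m, then the turn, a rotation vector about the tool's x, y, z normalised to -1 to 1, where 1 is pi rad. In form: [[x, y, z, ax, ay, az], ...]. A call has 1 to 10 rows; each row is the pose to reach, as a shift and turn from the pose commanded when the call began, along the tool's axes at that moment, turning the shorter way round; what a row does not reach only later rows make up. A row lasts 1/10 s, in which the tool goes at most 50 mm and 8.59 degrees, less where a joint would pass 70% of its speed; a pose out of reach is approached as far as the arm can. A call with a number of a shift or a turn outside -1 to 1 is refused whole. A call with a gripper value outside its range is refused whole. OPENING is the opening, from 0 (shut) to 1 (fully open), set as the call begins (- or left out, the last holds). The fingers move at their own pace and stop on an object; FORCE is the grip in N (left out, the last holds). Time passes only in rows, so rows that repeat a pose let the fingers close. It gives the time, the measured TCP pose, the force and the opening at its end, in the units of the state.
- r.sense(): the state, without advancing time (a new reading comes with each control period).
- r.snapshot(name): name is "scene" or "top" or "wrist"; returns a dict with "pixels" (384x512x3 uint8, red, green, blue), "intrinsics" (3x3 intrinsics, pixels), "extrinsics" (4x4, takes a point from camera to world coordinates). Camera axes: x right, y down, z forward; pixel columns grow to the right and rows downward; lengths in mm; the calibration is good to about 2 mm. A picture is of the moment at which its call begins. There is no depth.
- r.hand_in(): hands the job in, once; it reports no verdict.
The state is a dict: "time": time; "joint_pos": joint angles; "qd": joint speeds; "joint_efforts": joint torques, N m; "tool_pos": TCP position; "tcp_rot": TCP orientation; "ft_force": force on the tool from outside, world axes, zero at the start; "wrist_torque": the same for the moment, N m; "finger_gap": finger opening in mm.
Only numpy, scipy, OpenCV 4.12 (cv2) and the standard library are available. Lean on these libraries where they do the work, as an engineer would, in place of code of your own. Each camera call takes 0.05 s, during which the arm holds its last target.

## Working session

There is one attempt and no reset: what is moved stays moved. The work goes in short steps, Python scripts to look and compute and a shell command to move; the robot and the scene stay as the last step left them, time stands still between calls to the robot, and variables do not carry over. Pictures are saved under pics/ and viewed, and the job is handed in when it is done.

```bash
ls; mkdir -p pics
python3 - <<'E'
from bench import r
import cv2
print(r.sense())
for n in ["scene","top","wrist"]:
    s=r.snapshot(n); cv2.imwrite(f"pics/{n}0.png",s["pixels"][:,:,::-1]); print(n,s["intrinsics"].round(1).tolist(),s["extrinsics"].round(3).tolist())
E
```

```text
pics
{'time': 0.0, 'joint_pos': array([-6.85493909e+01,  7.51560912e+00,  8.53296313e+01, -5.84461059e-04,
        8.72618336e+01, -4.89272587e+00]), 'qd': array([ 0.02614133, -0.06060845, -0.05674991,  0.0811921 , -0.06777754,
       -0.02017312]), 'joint_efforts': array([ 2.02849435e-03, -5.69381011e+01, -5.00565863e+01, -1.77361017e-04,
        1.46279018e-02, -4.44732848e-06]), 'tool_pos': array([ 266.06574832, -537.16283076,  230.2358403 ]), 'tcp_rot': array([-1.79893266e+02, -8.55077055e-03,  2.63433555e+01]), 'ft_force': array([0.27830808, 0.58407433, 0.34859385]), 'wrist_torque': array([ 0.01898948, -0.04455296,  0.02534195]), 'finger_gap': 85.69165575647918}
scene [[378.6, 0.0, 250.5], [0.0, 378.6, 190.0], [0.0, 0.0, 1.0]] [[-0.702, 0.53, -0.476, 842.265], [0.712, 0.51, -0.482, 419.316], [-0.012, -0.677, -0.736, 683.644], [0.0, 0.0, 0.0, 1.0]]
top [[476.7, 0.0, 242.0], [0.0, 476.7, 187.0], [0.0, 0.0, 1.0]] [[0.028, -0.999, 0.045, 401.584], [-1.0, -0.029, -0.001, 42.317], [0.002, -0.045, -0.999, 1267.032], [0.0, 0.0, 0.0, 1.0]]
wrist [[281.2, 0.0, 257.9], [0.0, 281.2, 188.3], [0.0, 0.0, 1.0]] [[0.444, -0.86, -0.252, 328.947], [-0.896, -0.427, -0.123, -506.216], [-0.002, 0.28, -0.96, 373.272], [0.0, 0.0, 0.0, 1.0]]
```

View pics/scene0.png

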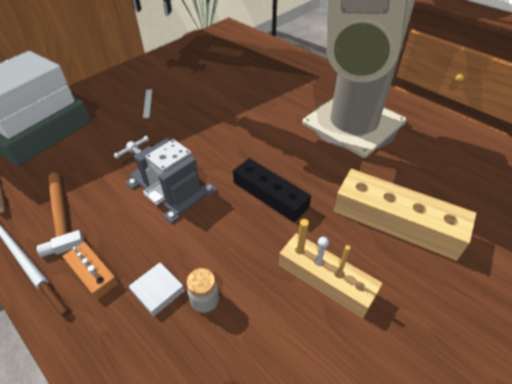

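View pics/top0.png

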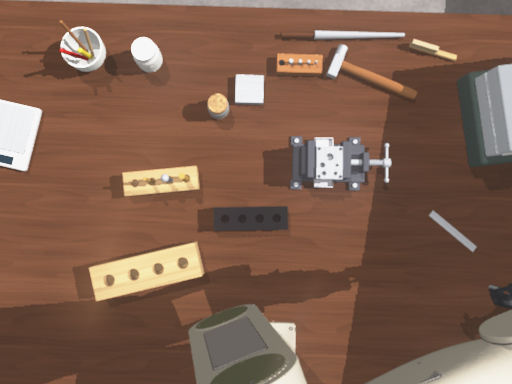

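View pics/wrist0.png

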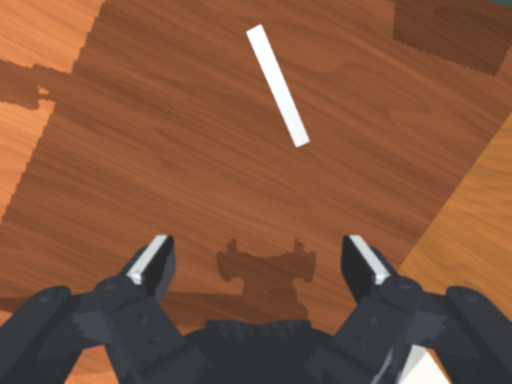

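Three stands appear in the top view: a black one (251,218), a large beech one (147,271) and a small beech one (161,181). The small beech one is meant, since it is not black and is the smaller of the rest, and it holds the tools. Next I'll enlarge it and the die.

Run:
```python
import cv2,numpy as np
t=cv2.imread("pics/top0.png"); s=cv2.imread("pics/scene0.png")
f=lambda im,x0,x1,y0,y1,w,h:cv2.resize(im[y0:y1,x0:x1],(w,h),interpolation=cv2.INTER_CUBIC)
a=np.vstack([np.hstack([f(t,115,215,155,205,400,200),f(t,285,365,132,192,400,300)[:200]*0+f(t,285,365,132,172,400,200)]),
 np.hstack([f(s,270,390,210,320,400,367),f(s,120,220,125,217,400,367)])])
cv2.imwrite("pics/crop0.png",a)
cv2.imwrite("pics/crop0b.png",f(t,285,395,127,197,770,490))
```

```text
(no output)
```

View pics/crop0.png

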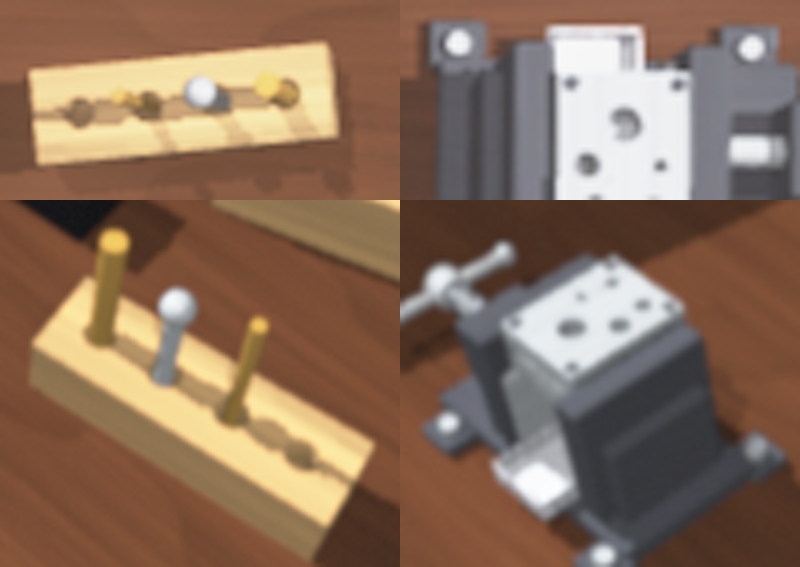

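View pics/crop0b.png

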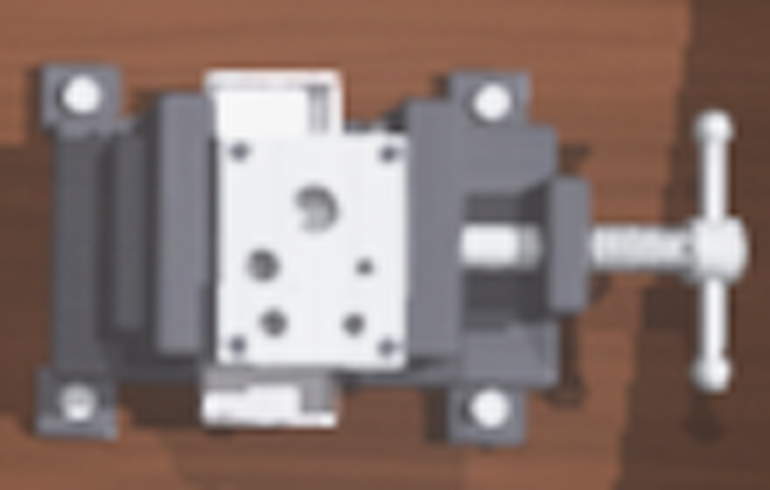

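Scene crop: the thick rod stands in the end hole (crop 113,245), next to the dapping punch, then the thin rod, then the empty hole. In the top crop, the big hole is at about (330,156.6). Next, positions.

```bash
cat > h.py <<'E'
import numpy as np,cv2
from bench import r
def ray(s,u,v):
    K=s["intrinsics"];E=s["extrinsics"]
    d=E[:3,:3]@np.linalg.solve(K,[u,v,1.]);return E[:3,3],d
def plane(s,u,v,z):
    o,d=ray(s,u,v);return o+d*(z-o[2])/d[2]
def proj(s,p):
    E=s["extrinsics"];c=E[:3,:3].T@(np.asarray(p,float)-E[:3,3]);q=s["intrinsics"]@c;return q[:2]/q[2]
def two(s1,p1,s2,p2):
    o1,d1=ray(s1,*p1);o2,d2=ray(s2,*p2);A=np.stack([d1,-d2],1)
    t=np.linalg.lstsq(A,o2-o1,rcond=None)[0];a=o1+t[0]*d1;b=o2+t[1]*d2;return (a+b)/2,np.linalg.norm(a-b)
E
python3 - <<'E'
from h import *
t=r.snapshot("top");s=r.snapshot("scene")
T=lambda x,y,z:print(plane(t,x,y,z).round(1))
print("hole");T(285+316/7,127+207/7,110); print(plane(s,120+572/4,125+(328-200)/4*92/91.75,110).round(1))
print("die corners");[T(285+a/7,127+b/7,110) for a,b in [(218,132),(408,132),(406,368),(218,362)]]
print("rod top two-view",two(t,(115+267/4,155+85/4),s,(270+115*.3,210+41*.3)))
# stand mask top
hsv=cv2.cvtColor(t["pixels"],cv2.COLOR_RGB2HSV)
m=((hsv[...,0]>15)&(hsv[...,0]<32)&(hsv[...,2]>150)&(hsv[...,1]>60)).astype(np.uint8)
m[:155]=0;m[205:]=0;m[:,:115]=0;m[:,210:]=0
c=max(cv2.findContours(cv2.morphologyEx(m,cv2.MORPH_CLOSE,np.ones((5,5))),0,2)[0],key=cv2.contourArea)
b=cv2.boxPoints(cv2.minAreaRect(c)); P=np.array([plane(t,*p,45)[:2] for p in b]);print(P.round(1),"c",P.mean(0).round(1),[np.linalg.norm(P[i]-P[i-1]).round(1) for i in range(4)])
C=P.mean(0);e=max((P[1]-P[0],P[2]-P[1]),key=np.linalg.norm);e/=np.linalg.norm(e);print(e,np.degrees(np.arctan2(e[1],e[0])))
for k in(-66,-22,22,66):
    q=[*(C+e*k),45];print(k,np.round(q,1),proj(t,q).round(1),proj(s,q).round(1))
E
```

```text
hole
[ 534.3 -171.4  110. ]
[380.1  -6.6 110. ]
die corners
[ 559.6 -136.7  110. ]
[ 561.5 -203.   110. ]
[ 479.  -203.8  110. ]
[ 479.2 -138.4  110. ]
rod top two-view (array([474.32603742, 185.78513354, 132.63589476]), np.float64(0.42422800142802114))
[[486.7 350.2]
 [509.7 158.9]
 [448.6 151.3]
 [425.7 342.2]] c [467.6 250.7] [np.float64(61.5), np.float64(192.7), np.float64(61.5), np.float64(192.3)]
[ 0.11935802 -0.99285128] -83.14494644679372
-66 [459.8 316.2  45. ] [134.9 182.8] [360.  285.7]
-22 [465.  272.5  45. ] [152.  181.3] [338.8 273. ]
22 [470.3 228.8  45. ] [169.1 179.7] [318.8 260.9]
66 [475.5 185.1  45. ] [186.2 178.1] [299.7 249.4]
```

```bash
cat > go.py <<'E'
# go.py did x y z ax ay az : book-keep the commanded pose ; go.py to X Y Z YAW : shift needed (normalised)
import sys,json,numpy as np
from scipy.spatial.transform import Rotation as R
try: c=json.load(open("cmd.json"))
except Exception: c={"p":[266.281,-537.68,231.292],"q":R.from_euler("xyz",[180,0,26.344],degrees=True).as_quat().tolist()}
p=np.array(c["p"]);q=R.from_quat(c["q"]);a=[float(v) for v in sys.argv[2:]]
if sys.argv[1]=="did":
    p=p+q.apply(np.array(a[:3])*250);q=q*R.from_rotvec(np.array(a[3:])*np.pi)
    json.dump({"p":p.tolist(),"q":q.as_quat().tolist()},open("cmd.json","w"))
    from bench import r
    s=r.sense();print("cmd",p.round(2),q.as_euler("xyz",degrees=True).round(2),"| t %.2f"%s["time"],"meas",s["tool_pos"].round(2),s["tcp_rot"].round(2),"F",s["ft_force"].round(1),"gap %.1f"%s["finger_gap"])
else:
    d=q.inv().apply(np.array(a[:3])-p)/250;w=(q.inv()*R.from_euler("xyz",[180,0,a[3]],degrees=True)).as_rotvec()/np.pi
    print(d.round(4),w.round(4))
E
python3 - <<'E'
from h import *
s=r.snapshot("scene");print("hole scene",plane(s,163,157,110))
E
python3 go.py to 533 -172 231 96.86
python3 -m jog '[[0.8,-0.418,0,0,0,-0.196],[0.8,-0.418,0,0,0,-0.196],[0.8,-0.418,0,0,0,-0.196],[0.8,-0.418,0,0,0,-0.196],[0.8,-0.418,0,0,0,-0.196],[0.8,-0.418,0,0,0,-0.196]]' 0.6
python3 go.py did 0.8 -0.418 0 0 0 -0.196
python3 go.py to 533 -172 231 96.86
```

```text
hole scene [ 535.46587453 -169.07331356  110.        ]
[ 1.6052e+00 -8.3740e-01  1.2000e-03] [ 0.      0.     -0.3918]
time: 0.9
tool_pos: [401.1, -352.4, 231.5]
tcp_rot: [180.0, -0.1, 61.9]
ft_force: [-0.3, 0.4, 0.4]
finger_gap: 51.4
cmd [ 399.14 -355.28  231.29] [180.     0.    61.62] | t 0.90 meas [ 401.11 -352.45  231.48] [ 1.7997e+02 -5.0000e-02  6.1890e+01] F [-0.3  0.4  0.4] gap 51.4
[0.8995 0.1227 0.0012] [-0.      0.     -0.1958]
```

```bash
python3 -m jog '[[0.9,0.123,0,0,0,-0.196],[0.9,0.123,0,0,0,-0.196],[0.9,0.123,0,0,0,-0.196],[0.9,0.123,0,0,0,-0.196],[0.9,0.123,0,0,0,-0.196],[0.9,0.123,0,0,0,-0.196],[0.9,0.123,0,0,0,-0.196],[0.9,0.123,0,0,0,-0.196]]' 0.6
python3 go.py did 0.9 0.123 0 0 0 -0.196
python3 - <<'E'
from h import *
for i in range(2):
  for n in["wrist","top","scene"]:
    s=r.snapshot(n);cv2.imwrite(f"pics/{n}1.png",s["pixels"][:,:,::-1])
  q=r.sense();print(q["time"],q["tool_pos"],q["tcp_rot"],q["joint_pos"])
E
```

```text
time: 1.7
tool_pos: [532.5, -173.3, 231.1]
tcp_rot: [-180.0, 0.0, 96.8]
ft_force: [-1.3, 0.4, -0.4]
finger_gap: 51.2
cmd [ 533.13 -171.93  231.29] [180.    0.   96.9] | t 1.70 meas [ 532.47 -173.3   231.15] [-1.7997e+02  2.0000e-02  9.6790e+01] F [-1.3  0.4 -0.4] gap 51.2
1.85 [ 532.54985131 -173.25506109  231.37155621] [-1.79999139e+02  1.56459240e-02  9.67751982e+01] [-2.32577526e+01  1.28840326e+00  9.17592418e+01 -1.39959310e-02
  8.69452694e+01 -3.00322057e+01]
2.0 [ 532.81145822 -172.67348371  231.36547847] [1.79994372e+02 6.56137979e-03 9.68263904e+01] [-2.31995171e+01  1.29725165e+00  9.17508922e+01 -2.86863509e-03
  8.69437000e+01 -3.00257551e+01]
```

View pics/wrist1.png

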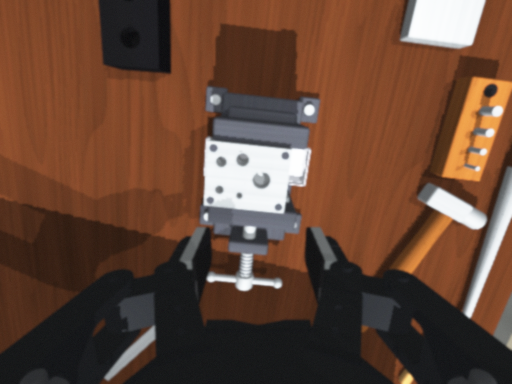

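Wrist view: the die is at (247,175) with the big hole at (261,180). Measuring it from here.

Run:
```python
from h import *
s=r.snapshot("wrist");g=cv2.cvtColor(s["pixels"],cv2.COLOR_RGB2GRAY)
cv2.imwrite("pics/w2.png",cv2.resize(s["pixels"][125:225,190:330,::-1],(784,560),interpolation=cv2.INTER_CUBIC))
m=(g[165:196,245:278]<185).astype(np.uint8)
for c in cv2.findContours(m,0,2)[0]:
    if cv2.contourArea(c)>40:
        (x,y),(w,h),a=cv2.minAreaRect(c);e=cv2.fitEllipse(c);print((x+245,y+165),(w,h),e, plane(s,e[0][0]+245,e[0][1]+165,110).round(2),[np.round(plane(s,u+245,v+165,110),1)[:2] for u,v in cv2.boxPoints(((x,y),(w,h),a))])
# vise bolts etc: jaws
```

```text
(261.0, 181.0) (14.0, 16.0) ((16.067411422729492, 16.061683654785156), (13.820781707763672, 16.64129638671875), 75.00807189941406) [ 534.67 -171.33  110.  ] [array([ 526.1, -165.3]), array([ 541.4, -163.4]), array([ 543.2, -177.4]), array([ 527.7, -179.2])]
```

View pics/w2.png

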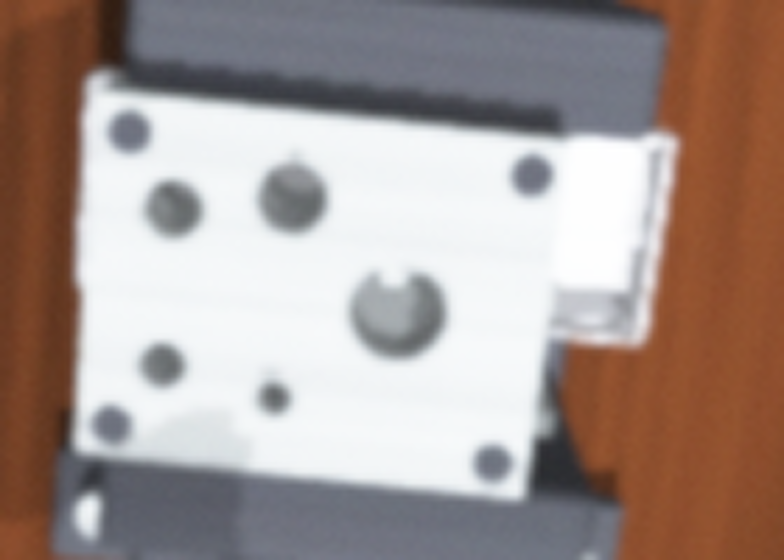

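Hole estimates are wrist (534.7,-171.1), top (534.3,-171.4) and scene (535.5,-169.1), which agree within 2 mm. Now over to the rod.

```bash
python3 go.py to 475 185.5 231.3 96.86
python3 -m jog '[[0.72,0.06,0,0,0,0],[0.72,0.06,0,0,0,0],[0.72,0.06,0,0,0,0],[0.72,0.06,0,0,0,0]]'
python3 go.py did 0.72 0.06 0 0 0 0
python3 go.py to 475 185.5 231.3 96.86
```

```text
[ 1.4473 -0.059  -0.    ] [-0.      0.      0.0002]
time: 2.45
tool_pos: [525.9, 11.4, 231.5]
tcp_rot: [180.0, -0.0, 97.0]
ft_force: [-0.0, -0.8, 0.8]
finger_gap: 51.3
cmd [526.38   8.57 231.29] [180.    0.   96.9] | t 2.45 meas [525.91  11.39 231.49] [ 1.7997e+02 -5.0000e-02  9.6970e+01] F [-0.  -0.8  0.8] gap 51.3
[ 0.7273 -0.119  -0.    ] [-0.      0.      0.0002]
```

```bash
python3 -m jog '[[0.727,-0.119,0,0,0,0],[0.727,-0.119,0,0,0,0],[0.727,-0.119,0,0,0,0],[0.727,-0.119,0,0,0,0],[0.727,-0.119,0,0,0,0],[0.727,-0.119,0,0,0,0]]'
python3 go.py did 0.727 -0.119 0 0 0 0
python3 - <<'E'
from h import *
s=r.snapshot("wrist");cv2.imwrite("pics/wrist3.png",s["pixels"][:,:,::-1])
np.savez("w3.npz",K=s["intrinsics"],E=s["extrinsics"])
for q in [(474.8,185.5,135),(475,185.5,45)]: print(proj(s,q))
E
```

```text
time: 3.05
tool_pos: [474.8, 185.8, 231.4]
tcp_rot: [180.0, 0.0, 97.0]
ft_force: [-0.1, 0.1, 0.6]
finger_gap: 51.4
cmd [475.   185.42 231.29] [180.    0.   96.9] | t 3.05 meas [474.84 185.81 231.37] [1.7999e+02 2.0000e-02 9.7020e+01] F [-0.1  0.1  0.6] gap 51.4
[259.017712 189.775685]
[258.83495916 168.24766267]
```

View pics/wrist3.png

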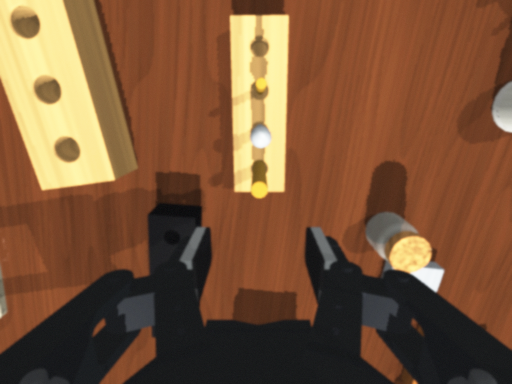

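The wrist view puts the thick rod's top at (259.5,189), and my prediction was (259.0,189.8). Descending and gripping.

```bash
python3 -m jog '[[0,0,0.592,0,0,0],[0,0,0.592,0,0,0],[0,0,0.592,0,0,0],[0,0,0.592,0,0,0],[0,0,0.592,0,0,0],[0,0,0.592,0,0,0]]'
python3 go.py did 0 0 0.592 0 0 0
python3 -m jog '[[0,0,0,0,0,0],[0,0,0,0,0,0],[0,0,0,0,0,0],[0,0,0,0,0,0],[0,0,0,0,0,0],[0,0,0,0,0,0],[0,0,0,0,0,0]]' 0 110
python3 go.py did 0 0 0 0 0 0
python3 - <<'E'
from h import *
for n in["wrist","top","scene"]:
    s=r.snapshot(n);cv2.imwrite(f"pics/{n}4.png",s["pixels"][:,:,::-1])
E
```

```text
time: 3.7
tool_pos: [477.5, 185.3, 86.6]
tcp_rot: [179.7, -0.0, 96.8]
ft_force: [-0.2, 0.8, -0.1]
finger_gap: 51.3
cmd [475.   185.42  83.29] [180.    0.   96.9] | t 3.70 meas [477.51 185.33  86.57] [ 1.7974e+02 -3.0000e-02  9.6840e+01] F [-0.2  0.8 -0.1] gap 51.3
time: 4.4
tool_pos: [476.2, 185.9, 85.5]
tcp_rot: [179.8, -0.0, 96.9]
ft_force: [-2.5, -1.7, 9.1]
finger_gap: 13.3
cmd [475.   185.42  83.29] [180.    0.   96.9] | t 4.40 meas [476.23 185.87  85.48] [ 1.7983e+02 -2.0000e-02  9.6920e+01] F [-2.5 -1.7  9.1] gap 13.3
```

View pics/wrist4.png

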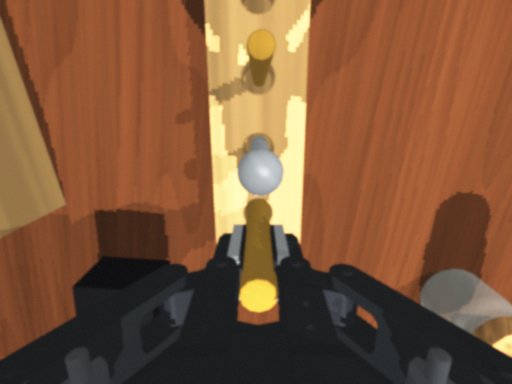

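```bash
python3 -m jog '[[0,0,-0.05,0,0,0],[0,0,-0.15,0,0,0],[0,0,-0.25,0,0,0],[0,0,-0.35,0,0,0],[0,0,-0.45,0,0,0],[0,0,-0.45,0,0,0],[0,0,-0.45,0,0,0]]'
python3 go.py did 0 0 -0.45 0 0 0
python3 - <<'E'
from h import *
for n in["wrist","top","scene"]:
    s=r.snapshot(n);cv2.imwrite(f"pics/{n}5.png",s["pixels"][:,:,::-1])
q=r.sense();print(q["time"],q["tool_pos"],q["tcp_rot"],q["ft_force"],q["wrist_torque"])
s=r.snapshot("scene");c=s["pixels"][100:350,230:430,::-1];t=r.snapshot("top");d=t["pixels"][140:220,120:220,::-1]
cv2.imwrite("pics/c5.png",np.hstack([cv2.resize(c,(440,550),interpolation=2),cv2.resize(d,(344,275),interpolation=2).repeat(2,0)[:550]]))
E
python3 go.py to 534.7 -171 196 96.86
```

```text
time: 5.25
tool_pos: [475.3, 185.6, 196.4]
tcp_rot: [179.9, -0.0, 96.9]
ft_force: [0.0, -0.1, -2.3]
finger_gap: 12.8
cmd [475.   185.42 195.79] [180.    0.   96.9] | t 5.25 meas [475.29 185.56 196.38] [ 1.7991e+02 -1.0000e-02  9.6910e+01] F [ 0.  -0.1 -2.3] gap 12.8
5.4 [473.95182214 185.16104437 194.06746069] [-1.79838437e+02  2.47046117e-02  9.69076904e+01] [-0.18852184 -0.34812719 -1.85029719] [0.00532497 0.03364216 0.0474508 ]
[-1.4441e+00  6.5700e-02 -8.0000e-04] [-0.      0.      0.0002]
```

View pics/c5.png

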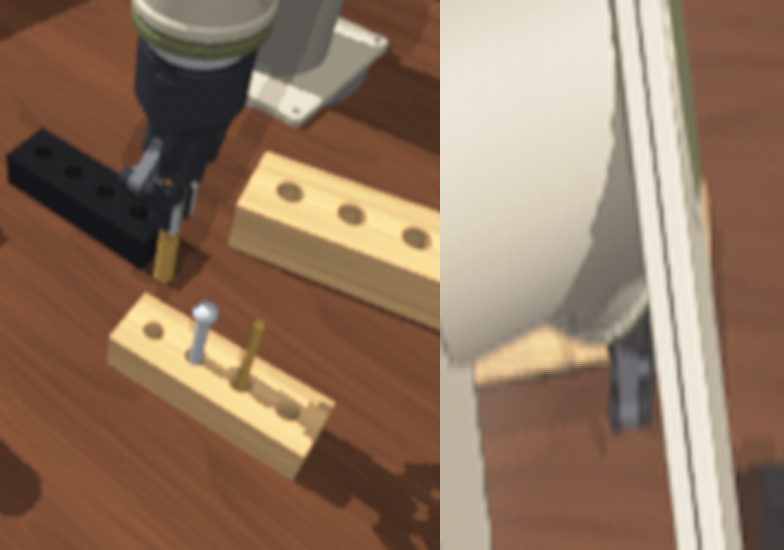

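View pics/wrist5.png

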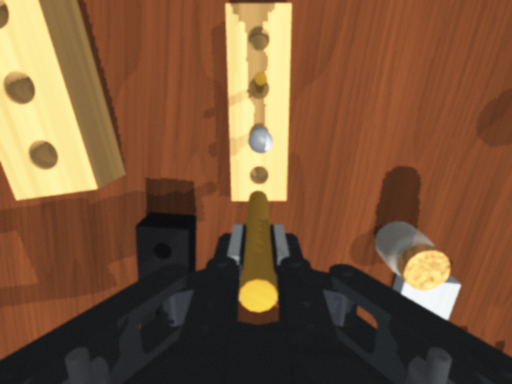

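The rod is held upright with its tip clear. In the scene crop, the dapping punch and thin rod are undisturbed. Next I'll check the rod's offset and tilt in the hand from the wrist view.

Run:
```python
from h import *
from scipy.spatial.transform import Rotation as R
s=r.snapshot("wrist");q=r.sense();print(q["time"],q["tool_pos"],q["tcp_rot"],q["ft_force"])
p=q["tool_pos"];Rt=R.from_euler("xyz",q["tcp_rot"],degrees=True)
E=s["extrinsics"]; print("cam in tool",Rt.inv().apply(E[:3,3]-p).round(1))
hsv=cv2.cvtColor(s["pixels"],cv2.COLOR_RGB2HSV)
for h,w in((-52,"top"),(68,"tip")):
    for dx in(-7.75,0,7.75): print(w,dx,proj(s,p+Rt.apply([dx,0,h])).round(1))
cv2.imwrite("pics/w5c.png",cv2.resize(s["pixels"][170:330,200:320,::-1],(600,800)[:2] and (450,600),interpolation=2))
```

```text
5.55 [474.25900644 185.21690975 194.47505362] [-1.79868773e+02  1.94650649e-02  9.69025094e+01] [ 0.03777562 -0.25830894 -2.80987076]
cam in tool [  71.1   -1.4 -142.7]
top -7.75 [261.3 317.6]
top 0 [261.3 300.7]
top 7.75 [261.4 283.1]
tip -7.75 [259.5 209. ]
tip 0 [259.5 199.8]
tip 7.75 [259.5 190.4]
```

View pics/w5c.png

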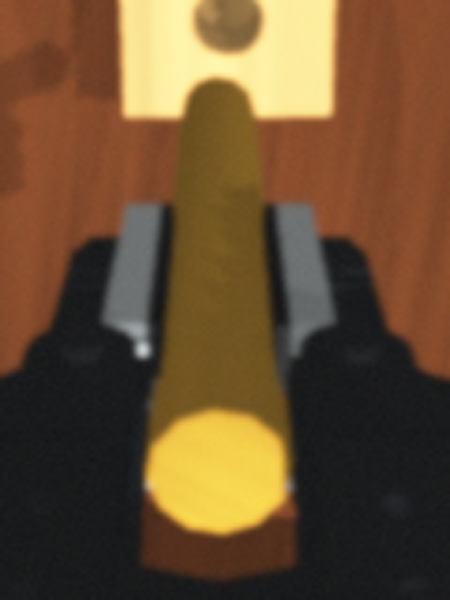

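```bash
python3 -m jog '[[-0.74,0.03,0,0,0,0],[-0.74,0.03,0,0,0,0],[-0.74,0.03,0,0,0,0],[-0.74,0.03,0,0,0,0]]'
python3 go.py did -0.74 0.03 0 0 0 0
python3 go.py to 536.4 -184.9 194 96.86
```

```text
time: 5.95
tool_pos: [504.5, -0.0, 195.3]
tcp_rot: [-180.0, 0.0, 96.9]
ft_force: [1.0, 0.9, -1.5]
finger_gap: 12.9
cmd [504.68   2.67 195.79] [180.    0.   96.9] | t 5.95 meas [ 5.0447e+02 -3.0000e-02  1.9527e+02] [-1.7996e+02  3.0000e-02  9.6860e+01] F [ 1.   0.9 -1.5] gap 12.9
[-0.7601  0.0358  0.0072] [-0.      0.      0.0002]
```

```bash
python3 -m jog '[[-0.76,0.036,0,0,0,0],[-0.76,0.036,0,0,0,0],[-0.76,0.036,0,0,0,0],[-0.76,0.036,0,0,0,0],[-0.76,0.036,0,0,0,0],[-0.76,0.036,0,0,0,0],[-0.76,0.036,0,0,0,0]]'
python3 go.py did -0.76 0.036 0 0 0 0
python3 go.py to 536.4 -184.9 187 96.86
```

```text
time: 6.65
tool_pos: [536.1, -184.1, 195.1]
tcp_rot: [-179.9, -0.1, 96.9]
ft_force: [0.4, 0.2, -2.0]
finger_gap: 13.0
cmd [ 536.46 -184.87  195.79] [180.    0.   96.9] | t 6.65 meas [ 536.13 -184.08  195.14] [-1.7995e+02 -6.0000e-02  9.6920e+01] F [ 0.4  0.2 -2. ] gap 13.0
[-0.0001 -0.0002  0.0352] [-0.      0.      0.0002]
```

```bash
python3 -m jog '[[0,0,0.02,0,0,0],[0,0,0.036,0,0,0],[0,0,0.036,0,0,0],[0,0,0.036,0,0,0],[0,0,0.036,0,0,0]]'
python3 go.py did 0 0 0.036 0 0 0
python3 - <<'E'
from h import *
s=r.snapshot("wrist");q=r.sense();print(q["time"],q["tool_pos"],q["tcp_rot"],q["ft_force"],s["extrinsics"].round(3).tolist())
cv2.imwrite("pics/w6.png",cv2.resize(s["pixels"][120:220,190:330,::-1],(784,560),interpolation=2))
s=r.snapshot("scene");cv2.imwrite("pics/s6.png",cv2.resize(s["pixels"][110:230,100:240,::-1],(700,600),interpolation=2))
E
```

```text
time: 7.15
tool_pos: [536.5, -184.6, 186.9]
tcp_rot: [180.0, 0.0, 96.9]
ft_force: [0.2, -0.7, -1.5]
finger_gap: 13.0
cmd [ 536.46 -184.87  186.79] [180.    0.   96.9] | t 7.15 meas [ 536.54 -184.65  186.94] [1.7999e+02 1.0000e-02 9.6930e+01] F [ 0.2 -0.7 -1.5] gap 13.0
7.2 [ 536.59834496 -184.75256965  187.03743282] [1.79979619e+02 1.15143042e-02 9.69180936e+01] [ 0.39561577  0.05690727 -1.61457256] [[0.993, 0.116, 0.035, 526.682], [0.121, -0.953, -0.279, -114.214], [0.001, 0.281, -0.96, 329.872], [0.0, 0.0, 0.0, 1.0]]
```

View pics/w6.png

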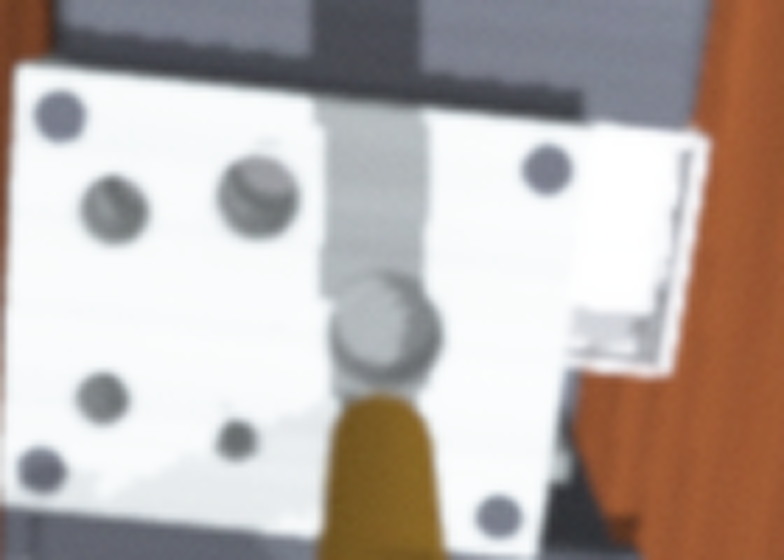

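View pics/s6.png

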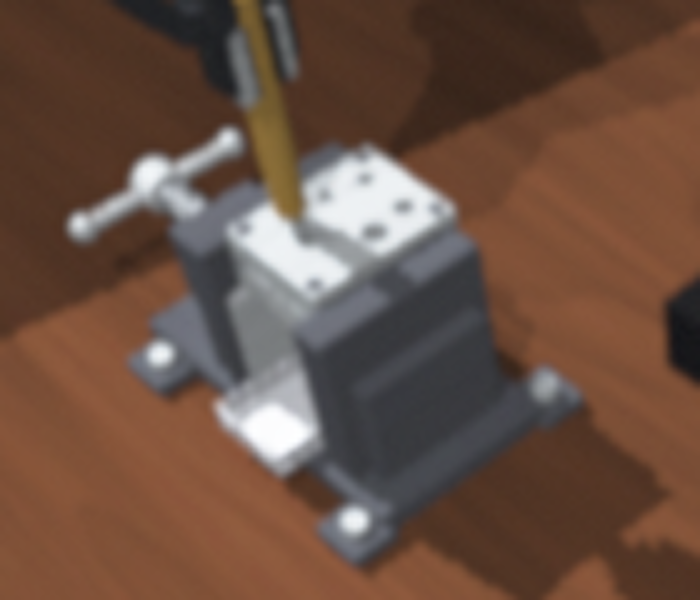

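Wrist crop: the hole is centred at crop (386,329) and is about 110 px wide. The rod's tip front edge is at (382,393). I'll convert both to a relative shift.

```bash
python3 - <<'E'
from h import *
s=r.snapshot("wrist")
f=lambda x,y:(190+x/5.6,120+y/5.6)
H=plane(s,*f(386,329),110)
print("hole",H)
for z in(116,117,118):
    a=plane(s,*f(382,393),z); 
    Tx=np.array([-.1201,.9928,0]);c=a-7.75*Tx;print(z,"tip",c.round(2),"shift",(H-c)[:2].round(2),"tcp target",(np.array([536.46,-184.87])+(H-c)[:2]).round(2))
# widths check
print(np.linalg.norm(plane(s,*f(331,329),110)-plane(s,*f(441,329),110)),np.linalg.norm(plane(s,*f(333,440),117)-plane(s,*f(432,440),117)))
E
python3 go.py to 534.9 -171 186.8 96.86
```

```text
hole [ 534.57049741 -170.20479713  110.        ]
116 tip [ 535.87 -185.74  116.  ] shift [-1.3  15.53] tcp target [ 535.16 -169.34]
117 tip [ 535.83 -185.44  117.  ] shift [-1.26 15.24] tcp target [ 535.2  -169.63]
118 tip [ 535.79 -185.14  118.  ] shift [-1.22 14.94] tcp target [ 535.24 -169.93]
15.849223661265901 14.09831368965128
[ 0.0558  0.0005 -0.    ] [-0.      0.      0.0002]
```

```bash
python3 go.py to 535.2 -170.2 183.8 96.86
python3 -m jog '[[0.03,-0.001,0.006,0,0,0],[0.059,-0.0016,0.012,0,0,0],[0.059,-0.0016,0.012,0,0,0],[0.059,-0.0016,0.012,0,0,0],[0.059,-0.0016,0.012,0,0,0]]'
python3 go.py did 0.059 -0.0016 0.012 0 0 0
python3 go.py to 535.2 -170.2 180.8 96.86
python3 - <<'E'
from h import *
s=r.snapshot("wrist")
cv2.imwrite("pics/w7.png",cv2.resize(s["pixels"][120:220,190:330,::-1],(784,560),interpolation=2))
E
```

```text
[0.0589 0.0021 0.012 ] [-0.      0.      0.0002]
time: 7.8
tool_pos: [534.3, -170.3, 183.9]
tcp_rot: [180.0, 0.0, 96.9]
ft_force: [-1.0, 0.1, -1.6]
finger_gap: 13.1
cmd [ 534.29 -170.28  183.79] [180.    0.   96.9] | t 7.80 meas [ 534.34 -170.28  183.88] [1.7999e+02 1.0000e-02 9.6920e+01] F [-1.   0.1 -1.6] gap 13.1
[-0.0001  0.0037  0.012 ] [-0.      0.      0.0002]
```

View pics/w7.png

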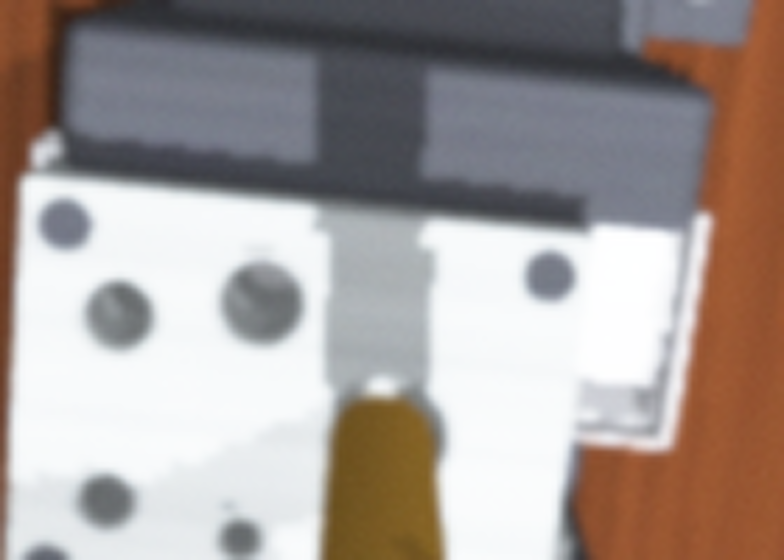

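```bash
python3 -m jog '[[0,0.0037,0.006,0,0,0],[0,0.0037,0.012,0,0,0],[0,0.0037,0.012,0,0,0]]'
python3 go.py did 0 0.0037 0.012 0 0 0
python3 -m jog '[[0,0,0.004,0,0,0],[0,0,0.004,0,0,0]]'
python3 go.py did 0 0 0.004 0 0 0
```

```text
time: 8.15
tool_pos: [535.0, -170.2, 180.3]
tcp_rot: [-180.0, -0.0, 96.9]
ft_force: [0.1, -0.3, -1.7]
finger_gap: 12.9
cmd [ 535.2  -170.17  180.79] [180.    0.   96.9] | t 8.15 meas [ 535.03 -170.15  180.34] [-1.7997e+02 -2.0000e-02  9.6900e+01] F [ 0.1 -0.3 -1.7] gap 12.9
time: 8.35
tool_pos: [535.1, -170.2, 179.6]
tcp_rot: [-180.0, -0.0, 96.9]
ft_force: [-0.6, 0.3, -2.2]
finger_gap: 13.1
cmd [ 535.2  -170.17  179.79] [180.    0.   96.9] | t 8.35 meas [ 535.11 -170.18  179.61] [-1.7999e+02 -1.0000e-02  9.6900e+01] F [-0.6  0.3 -2.2] gap 13.1
```

```bash
python3 -m jog '[[0,0,0.003,0,0,0],[0,0,0.003,0,0,0]]'
python3 go.py did 0 0 0.003 0 0 0
```

```text
time: 8.55
tool_pos: [535.2, -170.2, 179.0]
tcp_rot: [-180.0, -0.0, 96.9]
ft_force: [0.6, 0.1, -2.5]
finger_gap: 12.9
cmd [ 535.2  -170.17  179.04] [180.    0.   96.9] | t 8.55 meas [ 535.17 -170.17  178.96] [-180.     -0.     96.91] F [ 0.6  0.1 -2.5] gap 12.9
```

```bash
for i in 1 ; do python3 -m jog '[[0,0,0.003,0,0,0],[0,0,0.003,0,0,0]]' >/dev/null; python3 go.py did 0 0 0.003 0 0 0; done
```

```text
cmd [ 535.2  -170.17  178.29] [180.    0.   96.9] | t 8.75 meas [ 535.16 -170.14  178.21] [-180.    -0.    96.9] F [-0.4 -0.  -3. ] gap 12.7
```

```bash
python3 -m jog '[[0,0,0.003,0,0,0],[0,0,0.003,0,0,0]]' >/dev/null; python3 go.py did 0 0 0.003 0 0 0
```

```text
cmd [ 535.2  -170.17  177.54] [180.    0.   96.9] | t 8.95 meas [ 535.15 -170.11  177.43] [-1.7999e+02 -1.0000e-02  9.6910e+01] F [ 0.8  0.  -2.2] gap 12.9
```

```bash
python3 -m jog '[[0,0,0.003,0,0,0],[0,0,0.003,0,0,0]]' >/dev/null; python3 go.py did 0 0 0.003 0 0 0
```

```text
cmd [ 535.2  -170.17  176.79] [180.    0.   96.9] | t 9.15 meas [ 535.17 -170.13  176.7 ] [-179.99   -0.     96.91] F [ 0.2  0.3 -1.9] gap 13.2
```

```bash
python3 -m jog '[[0,0,0.003,0,0,0],[0,0,0.003,0,0,0]]' >/dev/null; python3 go.py did 0 0 0.003 0 0 0
```

```text
cmd [ 535.2  -170.17  176.04] [180.    0.   96.9] | t 9.35 meas [ 535.14 -170.17  175.92] [-179.99   -0.     96.9 ] F [-0.8  0.2 -2.4] gap 13.0
```

```bash
python3 -m jog '[[0,0,0.003,0,0,0],[0,0,0.003,0,0,0]]' >/dev/null; python3 go.py did 0 0 0.003 0 0 0
python3 - <<'E'
from h import *
s=r.snapshot("wrist")
cv2.imwrite("pics/w8.png",cv2.resize(s["pixels"][120:220,190:330,::-1],(784,560),interpolation=2))
s=r.snapshot("scene");cv2.imwrite("pics/s8.png",cv2.resize(s["pixels"][110:230,100:240,::-1],(700,600),interpolation=2))
E
```

```text
cmd [ 535.2  -170.17  175.29] [180.    0.   96.9] | t 9.55 meas [ 535.17 -170.19  175.21] [-180.    -0.    96.9] F [ 0.  -0.5 -1.3] gap 12.9
```

View pics/w8.png

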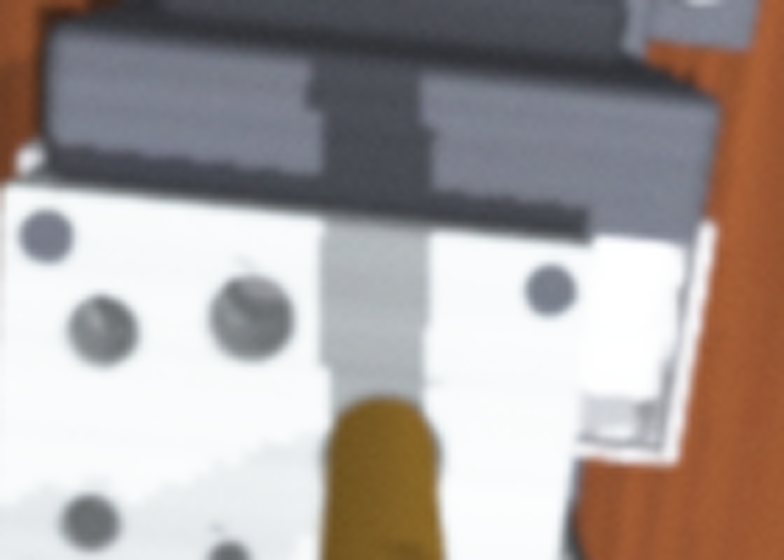

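View pics/s8.png

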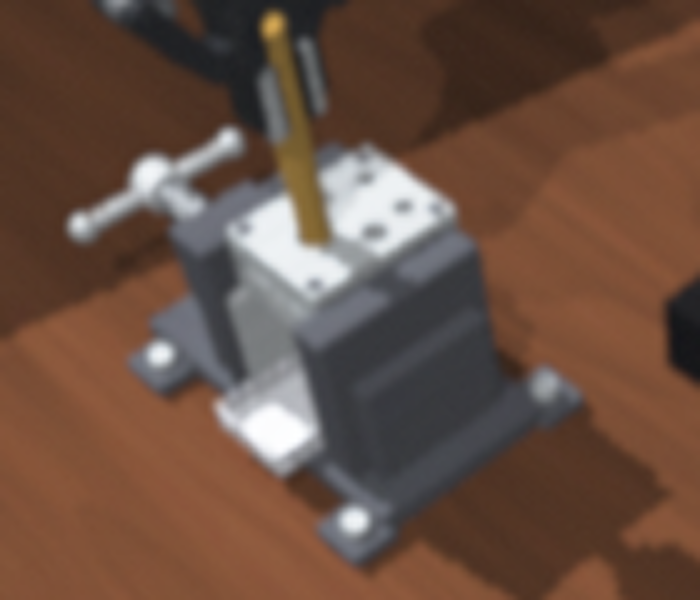

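The hole is fully covered and there is no bearing force at about 5 mm below face level, so the tip has gone in. Continuing down until the punch is met.

```bash
python3 -m jog '[[0,0,0.003,0,0,0],[0,0,0.006,0,0,0],[0,0,0.006,0,0,0]]' >/dev/null; python3 go.py did 0 0 0.006 0 0 0
```

```text
cmd [ 535.2  -170.17  173.79] [180.    0.   96.9] | t 9.95 meas [ 535.16 -170.16  173.67] [-179.99   -0.     96.9 ] F [ 0.4 -0.6 -2.1] gap 13.1
```

```bash
python3 -m jog '[[0,0,0.003,0,0,0],[0,0,0.006,0,0,0],[0,0,0.006,0,0,0]]' >/dev/null; python3 go.py did 0 0 0.006 0 0 0
```

```text
cmd [ 535.2  -170.17  172.29] [180.    0.   96.9] | t 10.25 meas [ 535.13 -170.14  172.14] [-1.7999e+02 -1.0000e-02  9.6900e+01] F [ 0.5  0.2 -2.5] gap 12.8
```

```bash
python3 -m jog '[[0,0,0.003,0,0,0],[0,0,0.006,0,0,0],[0,0,0.006,0,0,0]]' >/dev/null; python3 go.py did 0 0 0.006 0 0 0
```

```text
cmd [ 535.2  -170.17  170.79] [180.    0.   96.9] | t 10.55 meas [ 535.13 -170.17  170.64] [-179.99   -0.     96.9 ] F [-0.1 -1.3 -2. ] gap 13.0
```

```bash
python3 -m jog '[[0,0,0.003,0,0,0],[0,0,0.006,0,0,0],[0,0,0.006,0,0,0]]' >/dev/null; python3 go.py did 0 0 0.006 0 0 0
```

```text
cmd [ 535.2  -170.17  169.29] [180.    0.   96.9] | t 10.85 meas [ 535.17 -170.17  169.16] [-179.99   -0.     96.91] F [-0.4  0.2 -2.5] gap 13.0
```

```bash
python3 -m jog '[[0,0,0.003,0,0,0],[0,0,0.006,0,0,0],[0,0,0.006,0,0,0]]' >/dev/null; python3 go.py did 0 0 0.006 0 0 0
```

```text
cmd [ 535.2  -170.17  167.79] [180.    0.   96.9] | t 11.15 meas [ 535.43 -170.27  168.54] [1.7996e+02 2.0000e-02 9.6900e+01] F [-1.   0.6  4.1] gap 13.4
```

```bash
python3 -m jog '[[0,0,0.003,0,0,0],[0,0,0.006,0,0,0],[0,0,0.006,0,0,0]]' >/dev/null; python3 go.py did 0 0 0.006 0 0 0
```

```text
cmd [ 535.2  -170.17  166.29] [180.    0.   96.9] | t 11.45 meas [ 535.74 -170.43  167.88] [1.7991e+02 5.0000e-02 9.6900e+01] F [-2.3  0.6  8.6] gap 13.3
```

```bash
python3 -m jog '[[0,0,0.003,0,0,0],[0,0,0.006,0,0,0],[0,0,0.006,0,0,0]]' >/dev/null; python3 go.py did 0 0 0.006 0 0 0
```

```text
cmd [ 535.2  -170.17  164.79] [180.    0.   96.9] | t 11.75 meas [ 535.75 -170.43  166.42] [1.7991e+02 6.0000e-02 9.6910e+01] F [-3.3  0.6  8.5] gap 13.2
```

The punch is met at about 11 N and is moving. I'll press steadily.

```bash
python3 -m jog '[[0,-0.0016,0.003,0,0,0],[0,-0.0016,0.006,0,0,0],[0,-0.0016,0.009,0,0,0],[0,-0.0016,0.012,0,0,0],[0,-0.0016,0.015,0,0,0],[0,-0.0016,0.018,0,0,0]]' >/dev/null; python3 go.py did 0 -0.0016 0.018 0 0 0
```

```text
cmd [ 534.81 -170.21  160.29] [180.    0.   96.9] | t 12.35 meas [ 535.62 -170.49  162.18] [1.7988e+02 6.0000e-02 9.6910e+01] F [-3.1  0.8 10. ] gap 13.3
```

```bash
python3 -m jog '[[0,0,0.003,0,0,0],[0,0,0.006,0,0,0],[0,0,0.009,0,0,0],[0,0,0.012,0,0,0],[0,0,0.015,0,0,0],[0,0,0.018,0,0,0]]' >/dev/null; python3 go.py did 0 0 0.018 0 0 0
```

```text
cmd [ 534.81 -170.21  155.79] [180.    0.   96.9] | t 12.95 meas [ 535.61 -170.49  157.62] [1.7988e+02 6.0000e-02 9.6910e+01] F [-3.3  0.9  9.6] gap 13.1
```

```bash
python3 -m jog '[[0,0,0.003,0,0,0],[0,0,0.006,0,0,0],[0,0,0.009,0,0,0],[0,0,0.012,0,0,0],[0,0,0.015,0,0,0],[0,0,0.018,0,0,0]]' >/dev/null; python3 go.py did 0 0 0.018 0 0 0
```

```text
cmd [ 534.81 -170.21  151.29] [180.    0.   96.9] | t 13.55 meas [ 535.57 -170.48  153.04] [1.7989e+02 6.0000e-02 9.6910e+01] F [-1.7  0.   9.1] gap 12.8
```

```bash
python3 -m jog '[[0,0,0.003,0,0,0],[0,0,0.006,0,0,0],[0,0,0.009,0,0,0],[0,0,0.012,0,0,0],[0,0,0.015,0,0,0],[0,0,0.018,0,0,0]]' >/dev/null; python3 go.py did 0 0 0.018 0 0 0
```

```text
cmd [ 534.81 -170.21  146.79] [180.    0.   96.9] | t 14.15 meas [ 535.32 -170.32  147.22] [1.7993e+02 3.0000e-02 9.6900e+01] F [1.2 0.1 1. ] gap 12.9
```

```bash
python3 -m jog '[[0,0,0.003,0,0,0],[0,0,0.006,0,0,0],[0,0,0.009,0,0,0],[0,0,0.012,0,0,0],[0,0,0.012,0,0,0]]' >/dev/null; python3 go.py did 0 0 0.012 0 0 0
```

```text
cmd [ 534.81 -170.21  143.79] [180.    0.   96.9] | t 14.65 meas [ 535.02 -170.22  143.66] [179.98   0.    96.91] F [ 4.3 -0.7 -1.5] gap 12.9
```

```bash
python3 -m jog '[[0,0,0.003,0,0,0],[0,0,0.006,0,0,0],[0,0,0.009,0,0,0],[0,0,0.009,0,0,0]]' >/dev/null; python3 go.py did 0 0 0.009 0 0 0
```

```text
cmd [ 534.81 -170.21  141.54] [180.    0.   96.9] | t 15.05 meas [ 534.99 -170.24  141.57] [1.7998e+02 1.0000e-02 9.6910e+01] F [ 4.9 -0.9 -0.1] gap 13.2
```

Run:
```python
from h import *
s=r.snapshot("scene");a=cv2.resize(s["pixels"][110:230,100:240,::-1],(467,400),interpolation=2)
t=r.snapshot("top");b=cv2.resize(t["pixels"][120:205,280:380,::-1],(333,400)[:2],interpolation=2)
cv2.imwrite("pics/s9.png",np.hstack([a,b]))
s=r.snapshot("wrist");cv2.imwrite("pics/w9.png",s["pixels"][:,:,::-1])
```

```text
(no output)
```

View pics/s9.png

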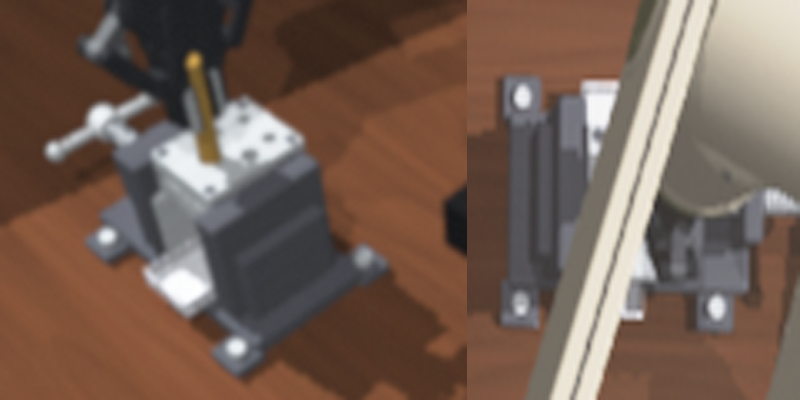

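View pics/w9.png

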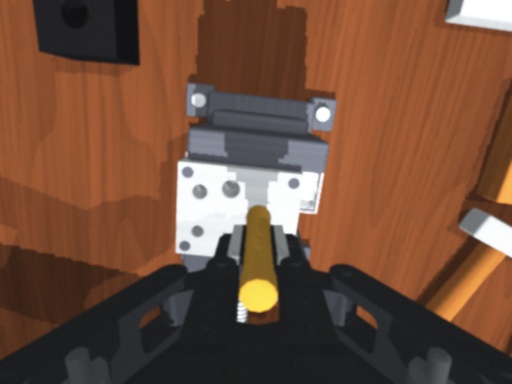

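```bash
python3 -m jog '[[0,0.0014,0.004,0,0,0],[0,0.0014,0.01,0,0,0],[0,0.0014,0.01,0,0,0],[0,0.0014,0.01,0,0,0]]' >/dev/null; python3 go.py did 0 0.0014 0.01 0 0 0
```

```text
cmd [ 535.15 -170.17  139.04] [180.    0.   96.9] | t 15.60 meas [ 535.04 -170.17  138.73] [-179.98   -0.     96.9 ] F [ 3.7 -0.6 -1.7] gap 13.1
```

There was no resistance 5 mm past the underside. Withdrawing straight up.

```bash
python3 -m jog '[[0,0,-0.03,0,0,0],[0,0,-0.07,0,0,0],[0,0,-0.11,0,0,0],[0,0,-0.15,0,0,0],[0,0,-0.19,0,0,0],[0,0,-0.23,0,0,0],[0,0,-0.26,0,0,0],[0,0,-0.26,0,0,0]]' >/dev/null; python3 go.py did 0 0 -0.26 0 0 0
python3 go.py to 535.15 -200 204 96.86
```

```text
cmd [ 535.15 -170.17  204.04] [180.    0.   96.9] | t 16.40 meas [ 535.59 -170.39  205.52] [1.7992e+02 5.0000e-02 9.6900e+01] F [-0.8 -0.  -1.2] gap 13.0
[-0.1184 -0.0144  0.0002] [-0.      0.      0.0002]
```

```bash
python3 -m jog '[[-0.06,0,0,0,0,0],[-0.12,0,0,0,0,0],[-0.12,0,0,0,0,0],[-0.12,0,0,0,0,0]]' >/dev/null; python3 go.py did -0.12 0 0 0 0 0
python3 - <<'E'
from h import *
s=r.snapshot("wrist")
cv2.imwrite("pics/w10.png",cv2.resize(s["pixels"][90:210,180:330,::-1],(750,600),interpolation=2))
s=r.snapshot("scene");a=cv2.resize(s["pixels"][110:230,100:240,::-1],(700,600),interpolation=2)
cv2.imwrite("pics/s10.png",a)
E
```

```text
cmd [ 538.76 -199.96  204.04] [180.    0.   96.9] | t 16.80 meas [ 538.39 -200.78  203.38] [-1.7994e+02 -4.0000e-02  9.6820e+01] F [ 0.1  0.4 -1.2] gap 13.4
```

View pics/w10.png

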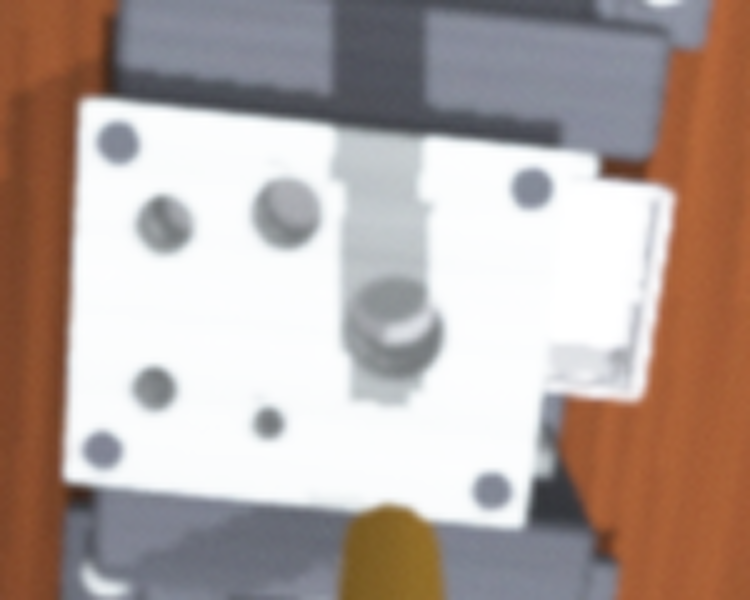

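View pics/s10.png

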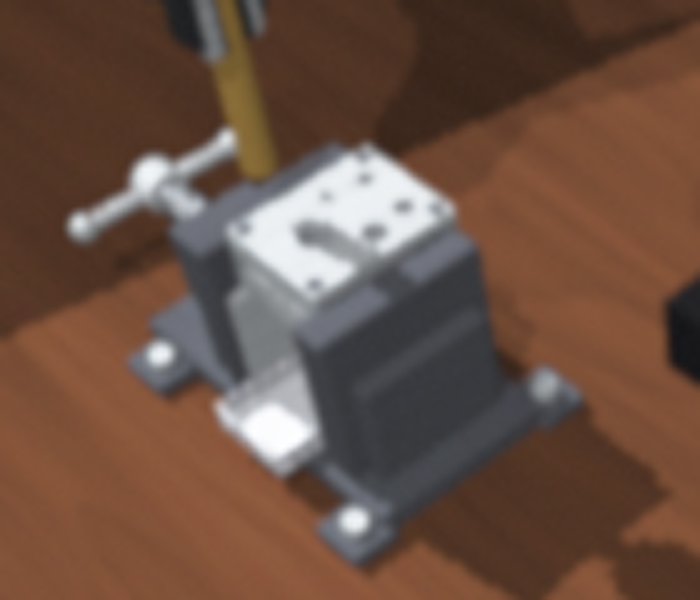

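```bash
python3 - <<'E'
from h import *
s=r.snapshot("wrist")
h=plane(s,180+393/5,90+327/5,110);print(h)
for z in(110,96,74,56):
    d=16 if z in(56,96) else 17
    a=proj(s,[h[0],h[1],z]);b=proj(s,[h[0]+d,h[1],z]);print(z,((a-[180,90])*5).round(0),"dia",(5*np.linalg.norm(b-a)).round(0))
E
python3 go.py to 475.3 185.3 204 96.86
```

```text
[ 534.23208981 -169.28273504  110.        ]
110 [393. 327.] dia 100.0
96 [393. 314.] dia 89.0
74 [393. 296.] dia 87.0
56 [392. 283.] dia 77.0
[ 1.5604e+00 -6.6800e-02  2.0000e-04] [-0.      0.      0.0002]
```

The view through the hole shows a gray disc that fits the punch's top at z≈56: predicted edge at row 321, bottom aperture edge at 340, both match. The punch is therefore standing in the tray. Returning the rod to its original hole.

```bash
python3 -m jog '[[0.78,-0.033,0,0,0,0],[0.78,-0.033,0,0,0,0],[0.78,-0.033,0,0,0,0],[0.78,-0.033,0,0,0,0]]' >/dev/null; python3 go.py did 0.78 -0.033 0 0 0 0
python3 -m jog '[[0.78,-0.033,-0.0,0,0,0],[0.78,-0.033,0,0,0,0],[0.78,-0.033,0,0,0,0],[0.78,-0.033,0,0,0,0],[0.78,-0.033,0,0,0,0],[0.78,-0.033,0,0,0,0],[0.78,-0.033,0,0,0,0]]' >/dev/null; python3 go.py did 0.78 -0.033 0 0 0 0
python3 go.py to 475.3 185.3 140 96.86
```

```text
cmd [507.13  -7.36 204.04] [180.    0.   96.9] | t 17.35 meas [506.37  -5.1  204.13] [ 1.7998e+02 -2.0000e-02  9.6920e+01] F [ 0.2  0.2 -2.3] gap 13.1
cmd [475.5  185.23 204.04] [180.    0.   96.9] | t 18.05 meas [475.49 184.77 204.01] [-1.800e+02  3.000e-02  9.691e+01] F [ 0.2 -0.4 -2.4] gap 13.1
[ 0.0004 -0.0008  0.2562] [-0.      0.      0.0002]
```

```bash
python3 -m jog '[[0,0,0.1,0,0,0],[0,0,0.2,0,0,0],[0,0,0.29,0,0,0],[0,0,0.328,0,0,0],[0,0,0.328,0,0,0],[0,0,0.328,0,0,0],[0,0,0.328,0,0,0]]' >/dev/null; python3 go.py did 0 0 0.328 0 0 0
python3 - <<'E'
from h import *
s=r.snapshot("wrist")
cv2.imwrite("pics/w11.png",cv2.resize(s["pixels"][110:230,190:330,::-1],(700,600),interpolation=2))
s=r.snapshot("scene");a=cv2.resize(s["pixels"][170:320,260:400,::-1],(560,600),interpolation=2)
cv2.imwrite("pics/s11.png",a)
E
```

```text
cmd [475.5  185.23 122.04] [180.    0.   96.9] | t 18.75 meas [476.67 185.25 123.71] [ 1.7986e+02 -2.0000e-02  9.6870e+01] F [-0.4 -0.6 -1.6] gap 13.2
```

View pics/w11.png

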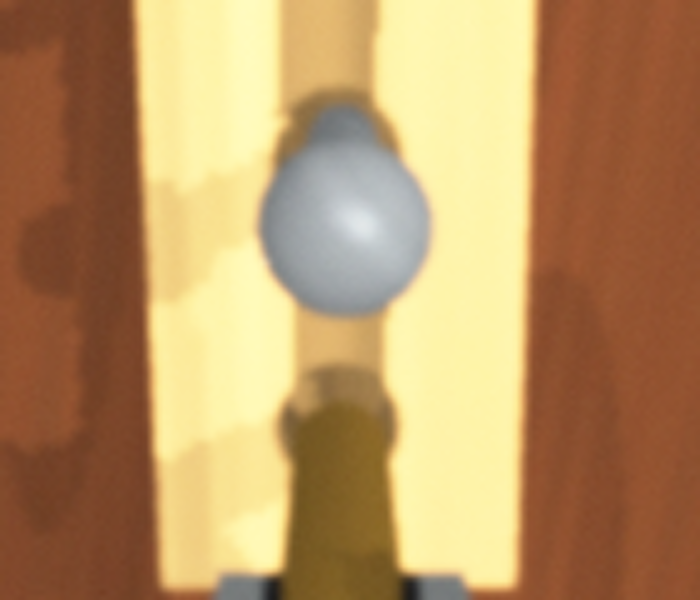

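View pics/s11.png

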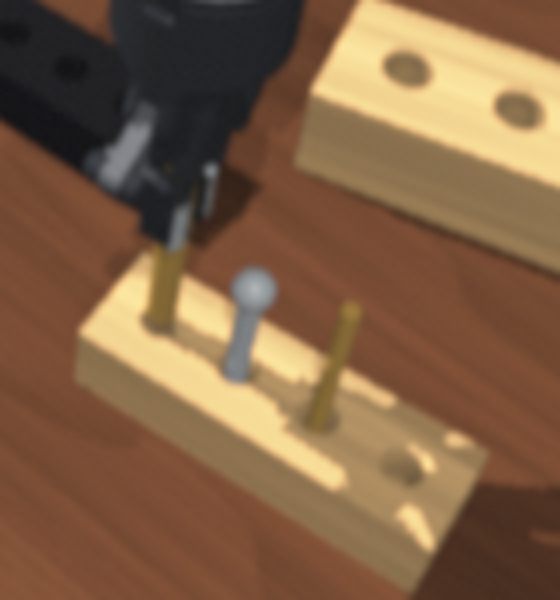

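Run:
```python
from h import *
s=r.snapshot("wrist");q=r.sense();print(q["tool_pos"],q["time"])
f=lambda x,y:(190+x/5,110+y/5)
far=plane(s,*f(340,366),45);L=plane(s,*f(283,425),45);R_=plane(s,*f(397,425),45)
Tx=np.array([-.1201,.9928,0]);print("hole by far edge",far-10*Tx,"LR mid",(L+R_)/2,np.linalg.norm(L-R_))
for z in(51,52.5,54):
    a=plane(s,*f(341,402),z);print("tip",(a-7.75*Tx).round(2))
```

```text
[476.28428895 185.42080726 123.25469279] 18.9
hole by far edge [475.54600242 186.00375754  45.        ] LR mid [475.56743    185.90619473  45.        ] 18.831693925051525
tip [475.94 183.95  51.  ]
tip [475.88 184.4   52.5 ]
tip [475.82 184.85  54.  ]
```

```bash
python3 -m jog '[[0.004,-0.001,0,0,0,0],[0.004,-0.001,0.016,0,0,0],[0.004,-0.001,0.032,0,0,0],[0.004,-0.001,0.048,0,0,0],[0.004,-0.001,0.048,0,0,0]]' >/dev/null; python3 go.py did 0.004 -0.001 0.048 0 0 0
```

```text
cmd [475.13 186.2  110.04] [180.    0.   96.9] | t 19.40 meas [474.39 186.02 108.92] [-1.799e+02  1.000e-02  9.691e+01] F [-0.9 -0.2 -2.9] gap 13.1
```

```bash
python3 -m jog '[[0,0,0.016,0,0,0],[0,0,0.032,0,0,0],[0,0,0.048,0,0,0],[0,0,0.048,0,0,0]]' >/dev/null; python3 go.py did 0 0 0.048 0 0 0
```

```text
cmd [475.13 186.2   98.04] [180.    0.   96.9] | t 19.80 meas [474.58 186.02  97.15] [-1.7992e+02  1.0000e-02  9.6900e+01] F [ 0.4  0.1 -1.2] gap 12.9
```

Tip is ~18 mm into the hole with no force. Lowering the remainder.

```bash
python3 -m jog '[[0,0,0.012,0,0,0],[0,0,0.024,0,0,0],[0,0,0.036,0,0,0],[0,0,0.036,0,0,0],[0,0,0.036,0,0,0]]' >/dev/null; python3 go.py did 0 0 0.036 0 0 0
```

```text
cmd [475.13 186.2   89.04] [180.    0.   96.9] | t 20.30 meas [475.05 186.18  88.95] [-179.99    0.     96.9 ] F [-0.1 -0.6 -2.8] gap 13.0
```

```bash
python3 -m jog '[[0,0,0.004,0,0,0],[0,0,0.008,0,0,0],[0,0,0.008,0,0,0],[0,0,0.008,0,0,0]]' >/dev/null; python3 go.py did 0 0 0.008 0 0 0
```

```text
cmd [475.13 186.2   87.04] [180.    0.   96.9] | t 20.70 meas [475.11 186.18  87.03] [-180.     0.    96.9] F [ 0.5  0.2 -0.9] gap 13.0
```

```bash
python3 -m jog '[[0,0,0.004,0,0,0],[0,0,0.006,0,0,0],[0,0,0.006,0,0,0]]' >/dev/null; python3 go.py did 0 0 0.006 0 0 0
```

```text
cmd [475.13 186.2   85.54] [180.    0.   96.9] | t 21.00 meas [475.16 186.2   85.57] [179.99  -0.    96.91] F [ 0.3  0.2 -2.1] gap 13.0
```

```bash
python3 -m jog '[[0,0,0.003,0,0,0],[0,0,0.003,0,0,0]]' >/dev/null; python3 go.py did 0 0 0.003 0 0 0
```

```text
cmd [475.13 186.2   84.79] [180.    0.   96.9] | t 21.20 meas [475.42 186.29  85.53] [179.97  -0.    96.91] F [-3.   0.5  4.1] gap 12.7
```

Floor contact at 85.5, as expected. Releasing with a modest opening, then rising.

```bash
python3 -m jog '[[0,0,-0.002,0,0,0],[0,0,-0.002,0,0,0],[0,0,-0.002,0,0,0],[0,0,-0.002,0,0,0],[0,0,-0.002,0,0,0],[0,0,-0.002,0,0,0],[0,0,-0.002,0,0,0]]' 0.6 >/dev/null; python3 go.py did 0 0 -0.002 0 0 0
python3 - <<'E'
from h import *
s=r.snapshot("wrist");cv2.imwrite("pics/w12.png",s["pixels"][:,:,::-1])
E
```

```text
cmd [475.13 186.2   85.29] [180.    0.   96.9] | t 21.90 meas [475.1  186.19  85.25] [-180.     0.    96.9] F [ 0.7 -0.   0. ] gap 50.9
```

View pics/w12.png

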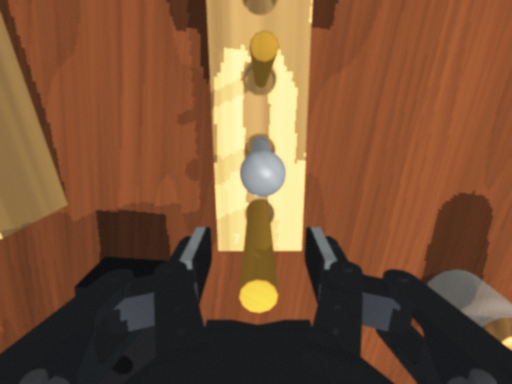

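The rod (top at (258,296)) stands free between the open fingers with clearance on both sides. Rising, then retreating clear of the stand so the cameras can see it.

```bash
python3 -m jog '[[0,0,-0.1,0,0,0],[0,0,-0.25,0,0,0],[0,0,-0.4,0,0,0],[0,0,-0.55,0,0,0],[0,0,-0.64,0,0,0],[0,0,-0.64,0,0,0],[0,0,-0.64,0,0,0]]' >/dev/null; python3 go.py did 0 0 -0.64 0 0 0
python3 -m jog '[[-0.2,0,0,0,0,0],[-0.4,0,0,0,0,0],[-0.6,0,0,0,0,0],[-0.72,0,0,0,0,0],[-0.72,0,0,0,0,0],[-0.72,0,0,0,0,0],[-0.72,0,0,0,0,0]]' >/dev/null; python3 go.py did -0.72 0 0 0 0 0
python3 - <<'E'
from h import *
t=r.snapshot("top");s=r.snapshot("scene")
cv2.imwrite("pics/s13.png",s["pixels"][:,:,::-1]);cv2.imwrite("pics/t13.png",t["pixels"][:,:,::-1])
t0=cv2.imread("pics/top0.png")[:,:,::-1]
for im in(t0,t["pixels"]):
    h=cv2.cvtColor(np.ascontiguousarray(im),cv2.COLOR_RGB2HSV)
    g=im[95:120,205:232].astype(int);m=(h[95:120,205:232,1]>110)&(h[95:120,205:232,2]>170);print("cork",np.argwhere(m).mean(0),m.sum())
E
```

```text
cmd [475.13 186.2  245.29] [180.    0.   96.9] | t 22.65 meas [475.37 186.27 245.53] [ 1.7994e+02 -1.0000e-02  9.6900e+01] F [-0.5  0.6 -0.8] gap 51.3
cmd [496.77   7.5  245.29] [180.    0.   96.9] | t 23.35 meas [496.19   8.34 244.16] [-1.799e+02 -5.000e-02  9.693e+01] F [-0.2  0.3  0.4] gap 50.7
cork [ 8.14814815 10.66666667] 27
cork [6.11111111 9.31111111] 45
```

View pics/s13.png

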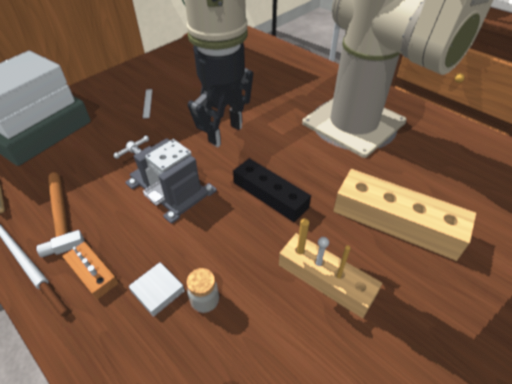

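View pics/t13.png

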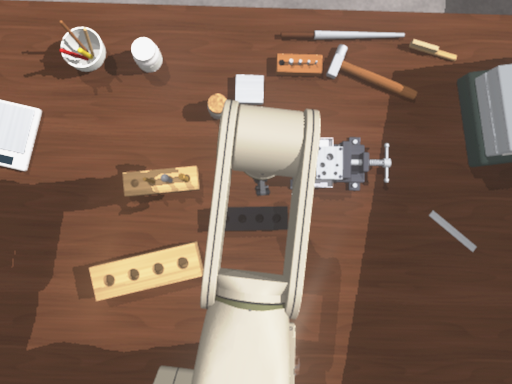

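Scene view: the rod, dapping punch and thin rod stand in their holes, and the jar is unmoved at (202,288). The top view's jar colour mask is distorted by the arm's shadow, so I don't count it. The arm is clear, so I'm handing in.

Run:
```python
from bench import r
print(r.sense()["time"],r.hand_in())
```

```text
the job is handed in; nothing more can be done
23.45 None
```

The punch is out of the die and in the tray. The thick brass rod is back in its original hole, released, and the job was handed in at 23.5 s.

- **Entering the hole:** I found the hole from three cameras, which agreed within about 2 mm, then refined it from the wrist view of the rod's tip next to the hole. The tip went in on the first try and never showed a bearing force on the die's face.
- **Pressing out:** The rod met the punch about 11 mm below the upper face. It moved under a steady push of about 11–12 N, and the force fell to nothing as the rod's tip came near the underside. I then went about 5 mm past the underside and met no resistance.
- **Rod return:** It touched the hole floor at the expected height with a few newtons, and I opened the fingers there.

**Last checks:**
- **Punch:** Looking through the empty hole, I saw a disc whose edge fits the punch's top at about 56 mm above the bench, so it is standing upright in the tray. This is inferred from that view, because the die hides the tray from the scene and top cameras.
- **Other tools and jar:** In the final scene view all three tools stand in their holes and the jar is where it was.
- **Check that disagreed:** A colour check of the jar's cork in the top view shifted by about 2 pixels. I put that down to the arm's shadow, since the jar looks unmoved in the scene view.

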